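# Release a battery pack from its charger by the hidden catch

## Robot

A 6-joint arm with a two-finger parallel gripper is mounted at the origin on a cart in front of the work surface, level with it; the furniture and walls round the work are solid. World frame = base frame: x ahead of the robot, y to its left, z up, the work surface at z = 0. Lengths are in m, angles in rad, forces in N, time in s.
With the tool pointing down it reaches from about 0.25 to 0.725 m from the base axis. Payload 4 kg.
Tool frame: the origin (TCP) lies on the front face of the gripper's body, between the roots of the fingers; the fingertips stand 73 mm ahead of it and the grasp point (between the pads) lies 54 mm ahead of it; z points along the fingers, y is the line along which they close (so a half turn about z gives the same grasp; the last joint's range is limited). The gripper opens to 85 mm and grips with 20 to 120 N. Pads are 22 mm wide; open, the fingers measure 114 mm over their backs; the gripper's body (76 mm by 85 mm) begins 54 mm behind the grasp point. The pads swing forward as they close: fully open they stand 13 mm farther back than shut.
Start: joints at [1.243, 0.241, 0.005, 1.335, 0, 1.571], TCP at [0.161, 0.473, 0.304] pointing down, gripper open.
Joint ranges: [-2.72, 2.72], [-1.05, 1.87], [-1.09, 1.28], [-1.99, 2.15], [-1.42, 1.44], [-3.14, 3.14]. Speed limits (rad/s): [2.79, 2.79, 3.14, 3.14, 3.14, 3.14].

## Interface

Orientations are given as a unit quaternion [x, y, z, w].
In Python, from workcell import bot gives the robot as it stands. The module is installed in compiled form; this text tells all that it offers.
- The arm moves only by the tool step_arm, never from a script. Its argument "rows" is a list of rows, each a list of 2 entries, a list of its own where there are three numbers: the shift along the tool's x, y, z in mm, then the turn about the tool's z in degrees. A call has 1 to 12 rows; each row is the pose to reach, as a shift and turn from the pose commanded when the call began, along the tool's axes at that moment; what a row does not reach only later rows make up. A row lasts 1/8 s, in which the tool goes at most 62.5 mm and 10.7 degrees, less where a joint would pass 70% of its speed; a pose out of reach is approached as far as the arm can. A call with a gripper value outside its range is refused whole. "claw" is the gripper's target within -1 to 1 (shut at 1, half-way at 0, fully open at -1), set as the call begins (left out, the last holds). The fingers move at their own pace and stop on an object; the grip force is fixed at half the most. Time passes only in rows, so rows that repeat a pose let the fingers close. It gives the time, the measured TCP pose, the force, the opening and the grip force at its end, in the units of the state.
- bot.get_obs(): the state, without advancing time (a new reading comes with each control period).
- bot.camera(name): name is "scene" or "top" or "wrist"; returns (picture, depth): 384x512x3 uint8, red, green, blue; 384x512 float32, m along the optical axis (not along the pixel's ray), 0 where there is no reading.
- bot.camera_params(name): a dict with "fx", "fy", "cx", "cy" (pixels), "pose" (4x4, takes a point from camera to world coordinates). Camera axes: x right, y up, looking along -z (the intrinsics and any distortion apply to the point x, -y, -z); pixel columns grow to the right and rows downward; lengths in m; the calibration is good to about 2 mm. A picture is of the moment at which its call begins: read the wrist's pose just before it. camera_params takes no time and is no camera call; for the wrist camera it gives the pose at the moment of the call.
- bot.job_done(): hands the job in; it is judged then, once.
Trained networks look in the newest picture that a camera, given by its name, has taken for a name from the list of things; names that differ only in an ending like _2 or _b are one class to them, and where a whole thing is asked for, a point or a joint stands for the part that bears it (a point fixed in the world has none). Each returns a list of dicts, best first, with "score" (0 to 1); they miss things now and then, are a little off and sometimes report something else, mostly with a low value. They report only what shows in the picture. A call takes as long as a camera call.
- bot.trace(target, camera): "pixels" (384x512 bool, what is visible of it) and "uv" ([column, row] in pixels, amid what is visible of it).
The state is a dict: "clock": time; "joint_pos": joint angles; "joint_vel": joint speeds; "tau": joint torques, N m; "eef_pos": TCP position; "tool_rot": TCP orientation; "ft_force": force on the tool from outside, world axes, zero at the start; "ft_torque": the same for the moment, N m; "grip_width": finger opening in m; "grasp_force": force on a finger pad.
Only numpy, scipy, OpenCV 4.12 (cv2) and the standard library are available. Lean on these libraries where they do the work, as an engineer would, in place of code of your own. Each camera call takes 0.05 s, during which the arm holds its last target. There are 200 camera calls.

## Task

The big black battery pack is locked in its grey charger by a spring catch that is hidden under the pack's overhanging cover, somewhere along the side that faces left. Feel for the catch from below the overhang and press it in gently, never shoving hard against the charger, until the pack springs up; then take the pack by its grip rib, lift it out and set it down flat in the empty metal tray, without dropping it and without disturbing the melting dish, the brass weight or the blue bottle. Let go of it in the end.

Things in the scene. Friction and masses are not known exactly. Their poses are not given: they have to be found in the camera images.
- charger: Grey charger fixed to the bench: an open well 108 x 178 x 56 mm (x, y, z) with 6 to 8 mm walls. Origin: centre of its underside, on the bench; z up. Its -x side is the catch side and faces roughly to the robot's left. A sprung plate in it raises the unlocked pack by 16 mm at once; the pack then stays up, loose in the well, until lifted 45 mm more.
- catch_side (a point): Middle of the catch-side wall: on its outer face, 27 mm above the bench, at y = 0 of the charger (axes as the charger's, +x into the wall). The catch's paddle stands 12 mm in front of this face, 26 mm long, from 16 to 38 mm above the bench, its middle anywhere from y = -45 to +45 mm, anew each time. It is hidden from above by the cover: feel for it.
- cover_edge (a point): Middle of the lower edge of the pack's overhanging cover, on the catch side: 50 mm above the pack's underside, 64 mm above the bench while locked, 6.5 mm further out than the paddle. Upright fingers meet the cover first; tilted 30 to 45 degrees, tips under the cover, they reach the paddle. It yields to 3 to 10 N, frees the pack at 5 mm, stops at 7 mm; the wall does not yield.
- pack: Black battery pack, 116 x 156 x 95 mm, about 0.35 kg. Origin: underside, middle of the foot; axes as the charger's while it sits there. Foot x -44 to +44 mm, 50 mm high; on it the cover, x -70 to +46 mm, 8 mm thick. Locked, its origin is 14 mm above the charger's; unlocked 30 mm.
- pack_grip (a point): Point inside the pack's grip rib, at x = +5 mm, y = 0 of the pack, 85 mm above its underside and 10 mm below the rib's top. The rib is 22 mm thick (pack's x), 104 mm long (pack's y) and stands 28 mm above the pack's grey top.
- tray: Empty open metal tray fixed to the bench, 160 x 216 x 24 mm (x, y, z) outside, walls and floor 5 mm thick. Origin: centre of its underside; long side along its y. The pack fits in with its y along the tray's y, either way round; middle of its 116 x 156 mm footprint at x = -12 mm of the pack.
- wax_pot: Small pale round melting dish, 55 mm wide, 22 mm high, origin under its centre. Leave it alone.
- weight: Brass weight, 30 mm wide, 36 mm high, origin under its centre. Leave it alone.
- blue_bottle: Small blue bottle with a white cap, 29 mm wide, 48 mm high, origin under its centre. Leave it alone.

How it is judged:
By the outcome, as a careful person would: the job done as asked, in the order asked, and still so for the second after the job is handed in, with the robot touching nothing.
It also fails if it takes over 64 s, if anything falls off the work surface, if the arm or the gripper's body presses on something with over 40 N, if the wrist force passes 120 N, or if a joint passes its speed limit or range.

## Working session

There is one attempt and no reset: what is moved stays moved. The work goes in short steps, Python scripts to look and compute and a tool call to move; the robot and the scene stay as the last step left them, time stands still between calls to the robot, and variables do not carry over. Pictures are saved under pics/ and viewed, at most 10 in all, crops included, and the job is handed in when it is done.

Besides the shell and the picture viewer there is one more tool, called after ">>>" in YAML: its name, and indented under it one key for each argument. step_arm: Moves the arm, as the interface text tells. Its arguments: {"type":"object","properties":{"rows":{"type":"array"},"claw":{"type":"number"}},"required":["rows"]}

```bash
mkdir -p pics; cat > h.py <<'E'
import numpy as np, cv2
from scipy.spatial.transform import Rotation as R
from workcell import bot
def pts(cam,d,mask=None):
    p=bot.camera_params(cam); T=np.array(p["pose"])
    v,u=np.nonzero((d>0)&(mask if mask is not None else True)); z=d[v,u]
    c=np.stack([(u-p["cx"])/p["fx"]*z,-(v-p["cy"])/p["fy"]*z,-z],1)
    return c@T[:3,:3].T+T[:3,3]
def save(n,im): cv2.imwrite(f"pics/{n}.png",im[:,:,::-1])
E
python3 - <<'E'
from h import *
o=bot.get_obs(); print(o)
for c in ["top","scene"]:
    im,d=bot.camera(c); save(c+"0",im)
    print(c,{k:np.round(v,3) for k,v in bot.camera_params(c).items()})
    for t in ["charger","pack","tray","wax_pot","weight","blue_bottle"]:
        for r in bot.trace(t,c)[:2]:
            P=pts(c,d,r["pixels"])
            if len(P): print(t,round(r["score"],2),r["uv"],len(P),np.round(np.median(P,0),3),np.round(np.percentile(P,2,0),3),np.round(np.percentile(P,98,0),3))
a=cv2.imread("pics/top0.png");b=cv2.imread("pics/scene0.png")
cv2.imwrite("pics/both.png",cv2.resize(np.vstack([a,b]),(400,600)) if 0 else cv2.resize(np.hstack([a,b]),(800,300)))
E
```

```text
{'clock': 0.0, 'joint_pos': array([1.24297260e+00, 2.41403391e-01, 3.68796872e-03, 1.33521829e+00,
       1.10969241e-05, 1.57074983e+00]), 'joint_vel': array([-9.94149245e-04,  2.06246807e-05, -1.54415984e-03,  1.04607847e-04,
        5.33189953e-04,  2.77178111e-06]), 'tau': array([-1.27151266e-03, -3.72316968e+01,  2.52408564e+01,  1.68781599e-02,
       -1.45733711e-04,  3.28993579e-06]), 'eef_pos': array([0.16082754, 0.47289791, 0.30300377]), 'tool_rot': array([ 1.63155851e-01,  9.86599729e-01, -1.05346016e-03, -1.79886860e-04]), 'ft_force': array([0.11600147, 0.05371915, 0.47420688]), 'ft_torque': array([ 0.01709316, -0.06621052,  0.0056046 ]), 'grasp_force': 0.0, 'grip_width': 0.08537985182649674}
top {'fx': np.float64(465.013), 'fy': np.float64(465.013), 'cx': np.float64(251.937), 'cy': np.float64(194.13), 'pose': array([[ 0.003,  0.998, -0.055,  0.431],
       [-1.   ,  0.002, -0.011,  0.024],
       [-0.011,  0.055,  0.998,  1.416],
       [ 0.   ,  0.   ,  0.   ,  1.   ]])}
charger 0.72 [228.4, 216.9] 367 [0.429 0.109 0.054] [0.327 0.102 0.005] [0.5   0.205 0.06 ]
pack 0.5
[... 524 characters left out ...]
 0.1   0.003] [0.497 0.193 0.068]
scene {'fx': np.float64(437.565), 'fy': np.float64(437.565), 'cx': np.float64(260.14), 'cy': np.float64(190.55), 'pose': array([[-0.933,  0.203, -0.297,  0.126],
       [-0.36 , -0.537,  0.763,  1.041],
       [-0.004,  0.819,  0.574,  0.868],
       [ 0.   ,  0.   ,  0.   ,  1.   ]])}
charger 0.82 [289.3, 258.4] 916 [0.364 0.21  0.028] [ 0.321  0.109 -0.002] [0.497 0.23  0.066]
pack 0.83 [279.6, 236.8] 1878 [0.401 0.18  0.078] [0.334 0.113 0.041] [0.487 0.229 0.108]
tray 0.83 [309.7, 175.1] 1782 [ 0.434 -0.244  0.003] [ 0.329 -0.324 -0.002] [ 0.539 -0.154  0.022]
blue_bottle 0.47 [195.1, 246.1] 112 [0.637 0.226 0.024] [0.628 0.214 0.001] [0.65  0.232 0.043]
```

View pics/top0.png

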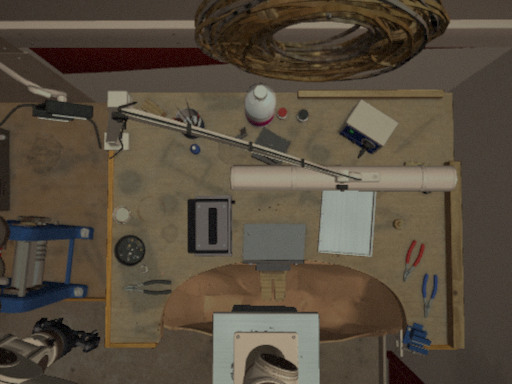

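View pics/scene0.png

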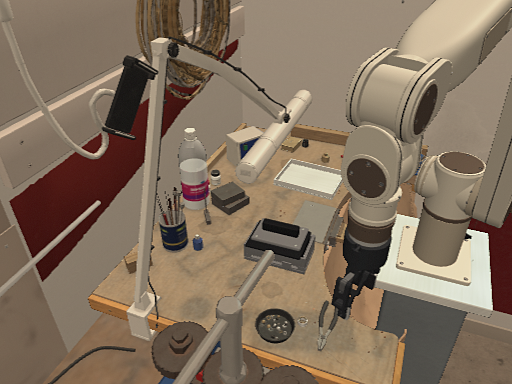

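The top view shows the charger and pack at about (210,225) and the tray at (347,222), with a lamp tube across row 178. The scene view shows the catch side facing the camera at about (285,255). Moves can only shift or turn about the tool's z, so I'll check how the arm behaves near the edge of its reach before planning a tilted approach.

>>> step_arm:
  rows:
    - [[0,-50,0],0]
    - [[0,-100,0],0]
    - [[0,-150,0],0]
    - [[0,-200,0],0]
    - [[0,-240,0],0]
    - [[0,-270,0],0]
    - [[0,-290,0],0]
    - [[0,-310,0],0]
    - [[0,-310,0],0]

```text
clock: 1.82
eef_pos: [0.061, 0.1793, 0.304]
tool_rot: [0.163, 0.987, 0.001, 0.0]
ft_force: [0.1, -0.2, 0.1]
grip_width: 0.0855
grasp_force: 0.0
```

```bash
python3 - <<'E'
from h import *
o=bot.get_obs(); print(o["clock"],o["joint_pos"].round(3),o["eef_pos"].round(3),R.from_quat(o["tool_rot"]).as_matrix().round(3))
im,d=bot.camera("top"); P=pts("top",d)
# pack: cover top & rib
s=(abs(P[:,0]-.41)<.14)&(abs(P[:,1]-.165)<.13)
for lo,hi in [(.1,.12),(.075,.09),(.066,.075)]:
    q=P[s&(P[:,2]>lo)&(P[:,2]<hi)]
    if len(q)>20: print(lo,len(q),np.median(q[:,2]).round(4),cv2.minAreaRect((q[:,:2]*1000).astype(np.float32)))
q=P[s&(P[:,2]>.06)]; print("all",cv2.minAreaRect((q[:,:2]*1000).astype(np.float32)))
# things overhead z>.15
q=P[(P[:,2]>.15)&(P[:,0]>.25)&(P[:,0]<.75)&(abs(P[:,1])<.6)]
for y in np.arange(-.6,.6,.1):
    k=q[(q[:,1]>=y)&(q[:,1]<y+.1)]
    if len(k): print(round(y,1),k.min(0).round(3),k.max(0).round(3))
E
```

```text
1.825 [ 1.243 -0.414 -0.578  1.405 -0.     1.571] [0.061 0.179 0.304] [[-0.947  0.322  0.001]
 [ 0.322  0.947  0.002]
 [-0.     0.002 -1.   ]]
0.1 293 0.1088 ((412.62225341796875, 152.1803741455078), (101.30326843261719, 20.3255558013916), 0.3971612751483917)
0.075 1323 0.081 ((412.198974609375, 166.7379150390625), (149.67433166503906, 113.00303649902344), 0.47266244888305664)
0.066 548 0.0716 ((413.6907653808594, 169.12777709960938), (153.5394287109375, 116.86852264404297), 0.3216426372528076)
all ((438.58453369140625, 132.3695526123047), (221.27037048339844, 190.94154357910156), 0.1370677351951599)
-0.6 [ 0.25  -0.584  0.15 ] [ 0.75  -0.576  0.318]
-0.5 [ 0.506 -0.481  0.205] [ 0.57  -0.4    0.247]
-0.4 [ 0.505 -0.4    0.206] [ 0.573 -0.3    0.25 ]
-0.3 [ 0.505 -0.3    0.203] [ 0.75  -0.2    0.744]
-0.2 [ 0.502 -0.2    0.206] [ 0.75  -0.1    0.781]
-0.1 [ 0.507 -0.1    0.152] [ 0.75  -0.     0.761]
-0.0 [0.507 0.    0.15 ] [0.75  0.1   0.765]
0.1 [0.586 0.1   0.151] [0.75 0.2  0.62]
0.2 [0.603 0.2   0.152] [0.737 0.295 0.622]
0.3 [0.613 0.308 0.154] [0.669 0.4   0.619]
0.4 [0.624 0.4   0.15 ] [0.717 0.5   0.607]
0.5 [0.287 0.5   0.394] [0.729 0.583 0.548]
```

>>> step_arm:
  rows:
    - [[0,60,-60],0]
    - [[0,120,-120],0]
    - [[0,150,-180],0]
    - [[0,150,-240],0]
    - [[0,150,-300],0]
    - [[0,150,-360],0]
    - [[0,150,-420],0]
    - [[0,150,-480],0]
    - [[0,150,-540],0]
    - [[0,150,-600],0]

```text
clock: 3.12
eef_pos: [0.1064, 0.3129, 0.64]
tool_rot: [0.163, 0.986, 0.027, 0.004]
ft_force: [0.3, -1.0, 0.7]
grip_width: 0.0854
grasp_force: 0.0
```

```bash
cat > s.py <<'E'
from h import *
o=bot.get_obs(); print(o["clock"],o["joint_pos"].round(3),o["eef_pos"].round(3),o["ft_force"].round(1),R.from_quat(o["tool_rot"]).as_matrix().round(3).tolist())
E
python3 s.py
```

```text
3.125 [ 1.243  0.003  0.635  2.149 -0.     1.571] [0.106 0.313 0.64 ] [ 0.3 -1.   0.7] [[-0.947, 0.322, 0.018], [0.322, 0.945, 0.051], [-0.0, 0.054, -0.999]]
```

>>> step_arm:
  rows:
    - [[0,0,0],0]
    - [[0,0,0],0]
    - [[0,0,0],0]
    - [[0,0,0],0]

```text
clock: 3.62
eef_pos: [0.1066, 0.3134, 0.641]
tool_rot: [0.163, 0.986, 0.028, 0.005]
ft_force: [-0.5, -0.5, 0.4]
grip_width: 0.0856
grasp_force: 0.0
```

```bash
python3 s.py
```

```text
3.625 [ 1.243  0.003  0.639  2.149 -0.     1.571] [0.107 0.313 0.641] [-0.5 -0.5  0.4] [[-0.947, 0.321, 0.018], [0.322, 0.945, 0.054], [0.0, 0.057, -0.998]]
```

>>> step_arm:
  rows:
    - [[0,0,50],0]
    - [[0,0,100],0]
    - [[0,0,100],0]
    - [[0,0,100],0]

```text
clock: 4.12
eef_pos: [0.1086, 0.3193, 0.5442]
tool_rot: [0.163, 0.986, 0.031, 0.005]
ft_force: [0.5, 0.6, 0.5]
grip_width: 0.0853
grasp_force: 0.0
```

```bash
python3 s.py
```

```text
4.125 [ 1.243 -0.096  0.26   1.865  0.     1.571] [0.109 0.319 0.544] [0.5 0.6 0.5] [[-0.947, 0.321, 0.02], [0.322, 0.945, 0.059], [0.0, 0.063, -0.998]]
```

The commanded pose keeps the tilt it got at the reach limit, so tilt can be built up in steps. I'll carry the tool to the robot's right, where "outward" is −y, and build it there.

>>> step_arm:
  claw: 1
  rows:
    - [[-50,-29,-2],-4]
    - [[-100,-58,-4],-8]
    - [[-150,-88,-6],-12]
    - [[-200,-117,-7],-16]
    - [[-251,-146,-9],-19]
    - [[-267,-193,-12],-19]
    - [[-284,-240,-15],-19]
    - [[-300,-288,-18],-19]
    - [[-316,-335,-21],-19]

```text
clock: 5.25
eef_pos: [0.3006, -0.103, 0.5476]
tool_rot: [-0.002, 1.0, 0.025, 0.014]
ft_force: [1.0, 0.1, 0.0]
grip_width: -0.0001
grasp_force: 0.0
```

```bash
python3 s.py
```

```text
5.25 [-0.372 -0.097  0.27   1.929  0.058 -0.376] [ 0.301 -0.103  0.548] [1.  0.1 0. ] [[-1.0, -0.005, 0.029], [-0.003, 0.999, 0.051], [-0.029, 0.051, -0.998]]
```

>>> step_arm:
  rows:
    - [[45,-33,0],0]
    - [[90,-66,0],0]
    - [[140,-100,0],0]
    - [[190,-135,0],0]
    - [[235,-168,0],0]
    - [[280,-200,0],0]
    - [[280,-200,-60],0]
    - [[280,-200,-120],0]
    - [[280,-200,-180],0]
    - [[280,-200,-240],0]
    - [[280,-200,-300],0]
    - [[280,-200,-360],0]

```text
clock: 6.75
eef_pos: [0.0192, -0.3112, 0.6224]
tool_rot: [-0.002, 1.0, 0.001, 0.01]
ft_force: [-0.1, -1.3, -0.5]
grip_width: -0.0002
grasp_force: 0.0
```

```bash
python3 s.py
```

```text
6.75 [-1.525 -0.023  0.556  2.15   0.021 -1.528] [ 0.019 -0.311  0.622] [-0.1 -1.3 -0.5] [[-1.0, -0.004, 0.021], [-0.004, 1.0, 0.001], [-0.021, 0.001, -1.0]]
```

>>> step_arm:
  rows:
    - [[0,0,-60],0]
    - [[0,0,-120],0]

```text
clock: 7.0
eef_pos: [0.0188, -0.3097, 0.6413]
tool_rot: [-0.001, 1.0, -0.029, 0.012]
ft_force: [-0.0, 0.1, 0.3]
grip_width: -0.0
grasp_force: 0.0
```

```bash
python3 s.py
```

```text
7.0 [-1.526 -0.039  0.599  2.15   0.021 -1.528] [ 0.019 -0.31   0.641] [-0.   0.1  0.3] [[-1.0, -0.002, 0.024], [-0.004, 0.998, -0.058], [-0.023, -0.058, -0.998]]
```

>>> step_arm:
  rows:
    - [[0,0,-62],0]

```text
clock: 7.12
eef_pos: [0.0184, -0.3072, 0.6544]
tool_rot: [-0.001, 0.999, -0.049, 0.013]
ft_force: [0.4, 0.3, 0.7]
grip_width: -0.0002
grasp_force: 0.0
```

>>> step_arm:
  rows:
    - [[0,0,-62],0]

```text
clock: 7.25
eef_pos: [0.018, -0.3014, 0.6696]
tool_rot: [-0.001, 0.997, -0.073, 0.014]
ft_force: [-0.5, 0.2, -0.9]
grip_width: 0.0003
grasp_force: 0.0
```

>>> step_arm:
  rows:
    - [[0,0,-62],0]
    - [[0,0,-120],0]
    - [[0,0,-180],0]
    - [[0,0,-240],0]

```text
clock: 7.75
eef_pos: [0.0176, -0.2863, 0.686]
tool_rot: [-0.001, 0.995, -0.099, 0.015]
ft_force: [0.7, -0.4, -0.0]
grip_width: 0.0003
grasp_force: 0.0
```

```bash
python3 s.py
```

```text
7.75 [-1.526 -0.106  0.672  2.149  0.02  -1.525] [ 0.018 -0.286  0.686] [ 0.7 -0.4 -0. ] [[-1.0, 0.002, 0.029], [-0.004, 0.98, -0.198], [-0.029, -0.198, -0.98]]
```

>>> step_arm:
  rows:
    - [[0,-30,-54],0]

```text
clock: 7.88
eef_pos: [0.0171, -0.3055, 0.7017]
tool_rot: [-0.0, 0.993, -0.12, 0.016]
ft_force: [0.2, 0.2, 0.2]
grip_width: 0.0003
grasp_force: 0.0
```

>>> step_arm:
  rows:
    - [[0,-30,-54],0]

```text
clock: 8.0
eef_pos: [0.0164, -0.3224, 0.7171]
tool_rot: [-0.0, 0.99, -0.141, 0.016]
ft_force: [-0.4, -0.6, -0.6]
grip_width: 0.0003
grasp_force: 0.0
```

>>> step_arm:
  rows:
    - [[0,-20,-58],0]

```text
clock: 8.12
eef_pos: [0.0155, -0.3256, 0.7318]
tool_rot: [0.0, 0.987, -0.162, 0.017]
ft_force: [-0.7, 0.1, -0.7]
grip_width: 0.0
grasp_force: 0.0
```

>>> step_arm:
  rows:
    - [[0,-20,-58],0]

```text
clock: 8.25
eef_pos: [0.0146, -0.3244, 0.7477]
tool_rot: [0.0, 0.983, -0.185, 0.018]
ft_force: [0.4, -0.5, 0.2]
grip_width: -0.0001
grasp_force: 0.0
```

>>> step_arm:
  rows:
    - [[0,-30,-54],0]

```text
clock: 8.38
eef_pos: [0.0136, -0.3302, 0.764]
tool_rot: [0.001, 0.978, -0.208, 0.018]
ft_force: [0.7, 0.0, -0.3]
grip_width: 0.0003
grasp_force: 0.0
```

>>> step_arm:
  rows:
    - [[0,-30,-54],0]

```text
clock: 8.5
eef_pos: [0.0125, -0.3346, 0.7791]
tool_rot: [0.001, 0.973, -0.23, 0.019]
ft_force: [0.6, -0.5, 0.2]
grip_width: -0.0001
grasp_force: 0.0
```

```bash
python3 s.py
```

```text
8.5 [-1.553 -0.009  1.034  2.149  0.028 -1.544] [ 0.013 -0.335  0.779] [ 0.6 -0.5  0.2] [[-0.999, 0.011, 0.036], [-0.007, 0.894, -0.447], [-0.037, -0.447, -0.894]]
```

>>> step_arm:
  rows:
    - [[0,-20,-58],0]

```text
clock: 8.62
eef_pos: [0.0114, -0.326, 0.7937]
tool_rot: [0.001, 0.968, -0.251, 0.019]
ft_force: [-0.6, -0.4, 0.6]
grip_width: 0.0002
grasp_force: 0.0
```

>>> step_arm:
  rows:
    - [[0,-20,-58],0]

```text
clock: 8.75
eef_pos: [0.0104, -0.313, 0.8096]
tool_rot: [0.002, 0.961, -0.274, 0.02]
ft_force: [0.2, -0.2, 0.3]
grip_width: 0.0001
grasp_force: 0.0
```

>>> step_arm:
  rows:
    - [[0,-20,-58],0]

```text
clock: 8.88
eef_pos: [0.0096, -0.2992, 0.8245]
tool_rot: [0.002, 0.955, -0.296, 0.02]
ft_force: [0.3, 0.8, 0.1]
grip_width: 0.0001
grasp_force: 0.0
```

>>> step_arm:
  rows:
    - [[0,-20,-58],0]

```text
clock: 9.0
eef_pos: [0.0089, -0.2844, 0.8385]
tool_rot: [0.002, 0.948, -0.318, 0.02]
ft_force: [-0.4, 0.3, 0.5]
grip_width: 0.0003
grasp_force: 0.0
```

```bash
python3 s.py
```

```text
9.0 [-1.568 -0.083  1.143  2.149  0.035 -1.551] [ 0.009 -0.284  0.838] [-0.4  0.3  0.5] [[-0.999, 0.017, 0.037], [-0.008, 0.798, -0.603], [-0.04, -0.603, -0.797]]
```

```bash
python3 - <<'E'
from h import *
o=bot.get_obs(); M=R.from_quat(o["tool_rot"]).as_matrix()
T=np.array(bot.camera_params("wrist")["pose"]); print((M.T@(T[:3,3]-o["eef_pos"])).round(3),(M.T@T[:3,:3]).round(2).tolist())
E
```

```text
[ 0.079  0.    -0.069] [[-0.0, 0.95, 0.31], [1.0, 0.0, 0.0], [0.0, 0.31, -0.95]]
```

```bash
python3 - <<'E'
from h import *
im,d=bot.camera("scene"); P=pts("scene",d)
for z0 in (.014,.022,.03,.038):
    print("z",z0)
    print([(int(x*1000),int(np.median(k[:,1])*1000),len(k)) for x in np.arange(.32,.52,.01) if len(k:=P[(P[:,0]>=x)&(P[:,0]<x+.01)&(P[:,2]>z0)&(P[:,2]<z0+.008)&(P[:,1]>.17)&(P[:,1]<.26)])])
c=im[200:300,220:340]; save("crop",cv2.resize(c,(720,600),interpolation=cv2.INTER_CUBIC))
E
```

```text
z 0.014
[(320, 206, 9), (330, 209, 10), (340, 208, 3), (350, 214, 6), (360, 221, 5), (370, 221, 7), (380, 222, 2), (390, 209, 1), (400, 210, 2), (450, 209, 1), (460, 209, 2), (470, 211, 4), (480, 211, 8), (490, 211, 4)]
z 0.022
[(320, 207, 19), (330, 209, 4), (340, 209, 10), (350, 214, 8), (360, 220, 11), (370, 221, 15), (380, 210, 7), (390, 209, 9), (400, 211, 8), (440, 210, 3), (450, 210, 10), (460, 210, 8), (470, 211, 7), (480, 211, 6), (490, 210, 8)]
z 0.03
[(320, 208, 9), (330, 208, 10), (340, 208, 4), (350, 210, 12), (360, 218, 17), (370, 212, 13), (380, 210, 13), (390, 209, 6), (400, 210, 6), (440, 210, 4), (450, 209, 7), (460, 210, 5), (470, 210, 6), (480, 210, 11), (490, 209, 6)]
z 0.038
[(320, 199, 12), (330, 208, 11), (340, 210, 9), (350, 208, 6), (360, 211, 7), (370, 209, 5), (380, 210, 5), (390, 208, 7), (400, 211, 4), (430, 211, 1), (440, 211, 7), (450, 210, 6), (460, 211, 8), (470, 210, 5), (480, 210, 8), (490, 210, 7), (500, 205, 1)]
```

View pics/crop.png

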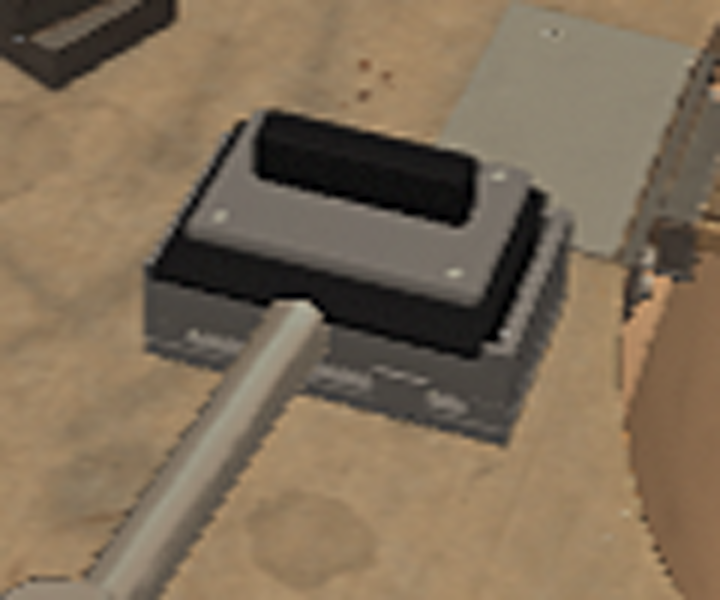

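Depth from the scene camera shows the paddle standing out at x≈0.355–0.381, y≈0.222, against the wall at 0.210. I'll check where the rod in the foreground is before approaching.

```bash
python3 - <<'E'
from h import *
im,d=bot.camera("scene"); P=pts("scene",d)
p=np.full((384,512),False)
for (u,v) in [(270,254),(262,265),(255,275),(245,292),(238,305),(232,320),(232,350)]:
    m=p.copy(); m[v,u]=True; print(u,v,pts("scene",d,m).round(3))
im,d=bot.camera("top"); P=pts("top",d)
k=P[(P[:,0]>.2)&(P[:,0]<.6)&(P[:,1]>.24)&(P[:,1]<.6)&(P[:,2]>.03)]
for y in np.arange(.24,.6,.04):
    q=k[(k[:,1]>y)&(k[:,1]<y+.04)]
    if len(q): print(round(y,2),len(q),q.min(0).round(3),q.max(0).round(3))
E
```

```text
270 254 [[0.29  0.579 0.407]]
262 265 [[0.294 0.605 0.406]]
255 275 [[0.295 0.628 0.408]]
245 292 [[0.297 0.662 0.407]]
238 305 [[0.293 0.693 0.416]]
232 320 [[0.294 0.711 0.406]]
232 350 [[0.297 0.712 0.341]]
0.56 185 [0.287 0.567 0.03 ] [0.408 0.6   0.412]
```

```bash
cat > path.py <<'E'
from h import *
import sys,json
# args: list of world waypoints mm; step; prints tool-frame rows
def plan(W,step=50,turn=0):
    o=bot.get_obs(); M=R.from_quat(o["tool_rot"]).as_matrix(); p=o["eef_pos"]*1000; q=p; out=[]
    for w in W:
        w=np.array(w,float); n=int(np.ceil(np.linalg.norm(w-q)/step))
        for i in range(1,n+1): out.append((M.T@(q+(w-q)*i/n-p)).round().astype(int).tolist())
        q=w
    for r in out: print(r)
W=json.loads(sys.argv[1]); plan(W,float(sys.argv[2]))
E
python3 path.py '[[200,-250,700],[320,-60,560],[340,120,480]]' 57
```

```text
[-37, 23, 19]
[-74, 46, 39]
[-111, 68, 58]
[-149, 91, 78]
[-186, 114, 97]
[-209, 162, 98]
[-232, 209, 98]
[-255, 257, 98]
[-278, 304, 98]
[-302, 352, 98]
[-306, 400, 87]
[-311, 448, 76]
[-315, 496, 65]
[-320, 544, 54]
```

>>> step_arm:
  rows:
    - [[-37,23,19],-9]
    - [[-74,46,39],-18]
    - [[-111,68,58],-27]
    - [[-149,91,78],-36]
    - [[-186,114,97],-45]
    - [[-209,162,98],-54]
    - [[-232,209,98],-63]
    - [[-255,257,98],-72]
    - [[-278,304,98],-81]
    - [[-302,352,98],-90]
    - [[-310,448,76],-90]
    - [[-320,500,65],-90]

```text
clock: 10.65
eef_pos: [0.3355, 0.0546, 0.5075]
tool_rot: [-0.669, 0.672, -0.238, -0.211]
ft_force: [0.6, 0.1, 0.3]
grip_width: 0.0002
grasp_force: 0.0
```

```bash
python3 s.py; python3 path.py '[[350,200,430],[368,360,330],[368,360,150]]' 57
```

```text
10.65 [ 0.534  0.052  0.171  2.022 -0.565 -0.936] [0.335 0.055 0.508] [0.6 0.1 0.3] [[-0.016, -0.999, 0.035], [-0.799, -0.008, -0.601], [0.601, -0.037, -0.798]]
[-54, -4, -8]
[-109, -9, -17]
[-163, -13, -25]
[-210, -17, -29]
[-257, -21, -33]
[-304, -25, -37]
[-351, -28, -41]
[-378, -27, -5]
[-405, -25, 31]
[-432, -23, 67]
[-459, -22, 103]
```

>>> step_arm:
  rows:
    - [[-54,-4,-8],0]
    - [[-109,-9,-17],0]
    - [[-163,-13,-25],0]
    - [[-210,-17,-29],0]
    - [[-257,-21,-33],0]
    - [[-304,-25,-37],0]
    - [[-351,-28,-41],0]
    - [[-378,-27,-5],0]
    - [[-405,-25,31],0]
    - [[-432,-23,67],0]
    - [[-459,-22,103],0]
    - [[-459,-22,103],0]

```text
clock: 12.15
eef_pos: [0.3675, 0.3562, 0.1489]
tool_rot: [-0.669, 0.671, -0.238, -0.214]
ft_force: [1.0, -0.1, 0.4]
grip_width: -0.0002
grasp_force: 0.0
```

```bash
python3 s.py; python3 path.py '[[368,330,80],[368,285,80],[368,275,80]]' 40
python3 - <<'E'
from h import *
im,d=bot.camera("scene"); save("appr",im[150:342,200:456].repeat(3,0).repeat(3,1))
E
```

```text
12.15 [ 0.943  0.718  0.182  1.571 -0.392 -0.516] [0.367 0.356 0.149] [ 1.  -0.1  0.4] [[-0.013, -0.999, 0.032], [-0.795, -0.009, -0.606], [0.606, -0.033, -0.794]]
[-10, 1, 35]
[-21, 2, 71]
[-3, 2, 84]
[15, 2, 98]
[23, 2, 104]
```

View pics/appr.png

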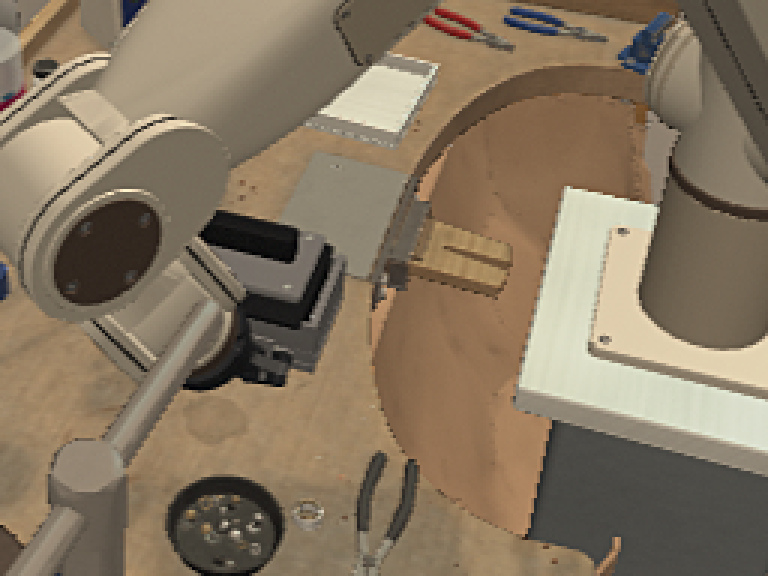

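>>> step_arm:
  rows:
    - [[-10,1,35],0]
    - [[-21,2,71],0]
    - [[-12,2,78],0]
    - [[-3,2,84],0]
    - [[6,2,91],0]
    - [[14,2,98],0]
    - [[14,2,98],0]

```text
clock: 13.08
eef_pos: [0.3706, 0.2877, 0.0836]
tool_rot: [-0.669, 0.673, -0.238, -0.209]
ft_force: [0.1, 0.8, 0.6]
grip_width: 0.0003
grasp_force: 0.0
```

```bash
python3 s.py; python3 path.py '[[366,275,80],[366,269,80],[366,265,80]]' 2
```

```text
13.075 [ 0.866  0.697 -0.056  1.314 -0.429 -0.588] [0.371 0.288 0.084] [0.1 0.8 0.6] [[-0.018, -0.999, 0.037], [-0.8, -0.007, -0.599], [0.599, -0.04, -0.8]]
[1, 1, 1]
[2, 1, 3]
[3, 2, 4]
[4, 2, 5]
[5, 3, 6]
[6, 4, 8]
[7, 4, 9]
[8, 5, 10]
[10, 5, 12]
[11, 5, 13]
[13, 5, 14]
[15, 5, 15]
[16, 5, 16]
```

>>> step_arm:
  rows:
    - [[2,2,3],0]
    - [[4,4,6],0]
    - [[5,5,8],0]
    - [[5,5,8],0]

```text
clock: 13.58
eef_pos: [0.3656, 0.2795, 0.0792]
tool_rot: [-0.669, 0.672, -0.238, -0.209]
ft_force: [0.3, 0.0, 0.4]
grip_width: 0.0001
grasp_force: 0.0
```

>>> step_arm:
  rows:
    - [[1.6,0,1.2],0]
    - [[1.6,0,1.2],0]

```text
clock: 13.82
eef_pos: [0.3658, 0.2776, 0.0794]
tool_rot: [-0.669, 0.672, -0.238, -0.209]
ft_force: [0.2, -0.4, 0.2]
grip_width: 0.0006
grasp_force: 0.0
```

>>> step_arm:
  rows:
    - [[1.6,0,1.2],0]
    - [[1.6,0,1.2],0]

```text
clock: 14.08
eef_pos: [0.3658, 0.2754, 0.0794]
tool_rot: [-0.669, 0.672, -0.238, -0.209]
ft_force: [0.3, 0.2, -0.9]
grip_width: 0.0002
grasp_force: 0.0
```

>>> step_arm:
  rows:
    - [[1.6,0,1.2],0]
    - [[1.6,0,1.2],0]

```text
clock: 14.32
eef_pos: [0.3658, 0.2735, 0.0794]
tool_rot: [-0.669, 0.672, -0.238, -0.209]
ft_force: [0.4, 0.2, 0.9]
grip_width: -0.0001
grasp_force: 0.0
```

>>> step_arm:
  rows:
    - [[1.6,0,1.2],0]
    - [[1.6,0,1.2],0]

```text
clock: 14.58
eef_pos: [0.3658, 0.2715, 0.0794]
tool_rot: [-0.669, 0.672, -0.238, -0.209]
ft_force: [-0.5, 0.0, 0.0]
grip_width: -0.0003
grasp_force: 0.0
```

>>> step_arm:
  rows:
    - [[1.6,0,1.2],0]
    - [[1.6,0,1.2],0]

```text
clock: 14.82
eef_pos: [0.366, 0.2707, 0.0795]
tool_rot: [-0.669, 0.673, -0.237, -0.208]
ft_force: [-0.8, 4.8, 0.6]
grip_width: -0.0
grasp_force: 2.3
```

>>> step_arm:
  rows:
    - [[1.6,0,1.2],0]
    - [[1.6,0,1.2],0]

```text
clock: 15.08
eef_pos: [0.366, 0.2688, 0.0795]
tool_rot: [-0.669, 0.673, -0.237, -0.208]
ft_force: [-2.1, 4.7, 1.2]
grip_width: -0.0001
grasp_force: 2.6
```

>>> step_arm:
  rows:
    - [[1.6,0,1.2],0]
    - [[1.6,0,1.2],0]

```text
clock: 15.32
eef_pos: [0.366, 0.2666, 0.0795]
tool_rot: [-0.669, 0.673, -0.237, -0.208]
ft_force: [-1.4, 2.9, 0.8]
grip_width: 0.0001
grasp_force: 1.4
```

>>> step_arm:
  rows:
    - [[0.8,0,0.6],0]
    - [[0.8,0,0.6],0]

```text
clock: 15.58
eef_pos: [0.366, 0.265, 0.0793]
tool_rot: [-0.669, 0.672, -0.238, -0.209]
ft_force: [-0.2, 4.4, 0.7]
grip_width: -0.0001
grasp_force: 2.3
```

```bash
cat > pk.py <<'E'
from h import *
im,d=bot.camera("top"); P=pts("top",d)
q=P[(abs(P[:,0]-.45)<.06)&(abs(P[:,1]-.152)<.03)]
for lo,hi in [(.06,.1),(.1,.15)]:
    k=q[(q[:,2]>lo)&(q[:,2]<hi)]; print(len(k),np.median(k[:,2]).round(4) if len(k) else 0)
E
python3 pk.py
```

```text
442 0.0964
300 0.1235
```

The pack has sprung up: its grey top rose from 0.081 to 0.096 and its rib from 0.109 to 0.124. I'll retreat and take the tilt back out at azimuth +90°.

```bash
python3 path.py '[[366,345,80],[366,360,180],[220,370,320],[60,330,420]]' 57
```

```text
[-32, 0, -24]
[-64, -1, -49]
[-40, -3, -93]
[-16, -5, -137]
[4, 30, -168]
[23, 65, -199]
[43, 100, -230]
[63, 135, -261]
[86, 174, -276]
[110, 213, -292]
[134, 252, -307]
[157, 291, -323]
```

>>> step_arm:
  rows:
    - [[-32,0,-24],0]
    - [[-64,-1,-49],0]
    - [[-40,-3,-93],0]
    - [[-16,-5,-137],0]
    - [[4,30,-168],10]
    - [[23,65,-199],20]
    - [[43,100,-230],30]
    - [[63,135,-261],40]
    - [[86,174,-276],50]
    - [[110,213,-292],60]
    - [[134,252,-307],70]
    - [[157,291,-323],80]

```text
clock: 17.12
eef_pos: [0.0599, 0.3288, 0.4207]
tool_rot: [-0.077, 0.945, -0.318, -0.006]
ft_force: [0.7, 0.9, 0.3]
grip_width: -0.0
grasp_force: 0.0
```

```bash
python3 s.py
```

```text
17.125 [ 1.462  0.289  0.199  2.121 -0.103  1.333] [0.06  0.329 0.421] [0.7 0.9 0.3] [[-0.988, -0.15, 0.038], [-0.143, 0.786, -0.602], [0.061, -0.6, -0.798]]
```

>>> step_arm:
  rows:
    - [[0,-36,-48],9]

```text
clock: 17.25
eef_pos: [0.0646, 0.3188, 0.4432]
tool_rot: [-0.006, 0.952, -0.304, 0.021]
ft_force: [0.3, -0.6, -1.8]
grip_width: 0.0
grasp_force: 0.0
```

>>> step_arm:
  rows:
    - [[0,-36,-48],0]

```text
clock: 17.38
eef_pos: [0.0663, 0.3053, 0.4558]
tool_rot: [-0.008, 0.957, -0.288, 0.023]
ft_force: [-1.1, 0.1, 0.1]
grip_width: -0.0001
grasp_force: 0.0
```

>>> step_arm:
  rows:
    - [[0,-36,-48],0]

```text
clock: 17.5
eef_pos: [0.0673, 0.2912, 0.4672]
tool_rot: [-0.009, 0.962, -0.273, 0.024]
ft_force: [-0.7, -0.2, -0.1]
grip_width: -0.0004
grasp_force: 0.0
```

>>> step_arm:
  rows:
    - [[0,-34,-50],0]

```text
clock: 17.62
eef_pos: [0.0686, 0.28, 0.4778]
tool_rot: [-0.01, 0.966, -0.256, 0.027]
ft_force: [-0.1, -0.2, 0.0]
grip_width: -0.0003
grasp_force: 0.0
```

>>> step_arm:
  rows:
    - [[0,-30,-52],0]

```text
clock: 17.75
eef_pos: [0.07, 0.2731, 0.4878]
tool_rot: [-0.011, 0.97, -0.24, 0.029]
ft_force: [-0.1, 0.1, -0.8]
grip_width: -0.0007
grasp_force: 0.0
```

>>> step_arm:
  rows:
    - [[0,-26,-54],0]

```text
clock: 17.88
eef_pos: [0.0716, 0.2698, 0.4975]
tool_rot: [-0.012, 0.974, -0.222, 0.031]
ft_force: [-0.5, 0.0, -0.5]
grip_width: -0.0002
grasp_force: 0.0
```

```bash
python3 s.py
```

```text
17.875 [ 1.42   0.062  0.206  2.149 -0.131  1.424] [0.072 0.27  0.498] [-0.5  0.  -0.5] [[-0.998, -0.01, 0.066], [-0.038, 0.901, -0.432], [-0.056, -0.434, -0.899]]
```

>>> step_arm:
  rows:
    - [[58,0,0],0]
    - [[116,0,0],0]

```text
clock: 18.12
eef_pos: [-0.045, 0.266, 0.4908]
tool_rot: [-0.01, 0.974, -0.222, 0.031]
ft_force: [-0.6, 1.2, -0.2]
grip_width: 0.0004
grasp_force: 0.0
```

>>> step_arm:
  rows:
    - [[0,-16,-58],0]

```text
clock: 18.25
eef_pos: [-0.0499, 0.2722, 0.4992]
tool_rot: [-0.016, 0.978, -0.207, 0.029]
ft_force: [0.4, -0.6, -0.4]
grip_width: -0.0001
grasp_force: 0.0
```

>>> step_arm:
  rows:
    - [[0,-16,-58],0]

```text
clock: 18.38
eef_pos: [-0.0508, 0.2773, 0.5094]
tool_rot: [-0.013, 0.982, -0.188, 0.026]
ft_force: [0.9, 0.3, 0.3]
grip_width: -0.0
grasp_force: 0.0
```

>>> step_arm:
  rows:
    - [[0,-16,-58],0]

```text
clock: 18.5
eef_pos: [-0.0529, 0.2802, 0.5195]
tool_rot: [-0.011, 0.985, -0.17, 0.022]
ft_force: [0.7, 0.3, 0.7]
grip_width: -0.0
grasp_force: 0.0
```

>>> step_arm:
  rows:
    - [[0,-10,-60],0]

```text
clock: 18.62
eef_pos: [-0.0555, 0.287, 0.5299]
tool_rot: [-0.011, 0.988, -0.151, 0.019]
ft_force: [-0.0, -0.4, -0.6]
grip_width: 0.0002
grasp_force: 0.0
```

>>> step_arm:
  rows:
    - [[0,-10,-60],0]

```text
clock: 18.75
eef_pos: [-0.0581, 0.2921, 0.5404]
tool_rot: [-0.011, 0.991, -0.133, 0.016]
ft_force: [-0.2, -0.6, -0.1]
grip_width: 0.0003
grasp_force: 0.0
```

```bash
python3 s.py
```

```text
18.75 [1.756 0.032 0.342 2.149 0.015 1.732] [-0.058  0.292  0.54 ] [-0.2 -0.6 -0.1] [[-0.999, -0.018, 0.034], [-0.026, 0.964, -0.263], [-0.029, -0.264, -0.964]]
```

>>> step_arm:
  rows:
    - [[0,-6,-61],0]

```text
clock: 18.88
eef_pos: [-0.0603, 0.2987, 0.5517]
tool_rot: [-0.011, 0.993, -0.114, 0.013]
ft_force: [-0.3, -0.3, -0.2]
grip_width: 0.0002
grasp_force: 0.0
```

>>> step_arm:
  rows:
    - [[0,-6,-61],0]

```text
clock: 19.0
eef_pos: [-0.0621, 0.3034, 0.5633]
tool_rot: [-0.011, 0.995, -0.094, 0.009]
ft_force: [-0.2, 0.2, 0.2]
grip_width: -0.0
grasp_force: 0.0
```

>>> step_arm:
  rows:
    - [[0,-6,-61],0]

```text
clock: 19.12
eef_pos: [-0.0635, 0.3059, 0.5757]
tool_rot: [-0.011, 0.997, -0.074, 0.005]
ft_force: [-0.3, 0.3, -0.9]
grip_width: 0.0001
grasp_force: 0.0
```

>>> step_arm:
  rows:
    - [[0,0,-61],0]

```text
clock: 19.25
eef_pos: [-0.0645, 0.3115, 0.5885]
tool_rot: [-0.011, 0.998, -0.054, 0.002]
ft_force: [-0.2, 0.1, 0.8]
grip_width: 0.0002
grasp_force: 0.0
```

>>> step_arm:
  rows:
    - [[0,0,-61],0]

```text
clock: 19.38
eef_pos: [-0.065, 0.3155, 0.6014]
tool_rot: [-0.011, 0.999, -0.034, -0.002]
ft_force: [-0.5, 0.6, -0.2]
grip_width: 0.0
grasp_force: 0.0
```

```bash
python3 s.py
```

```text
19.375 [1.763 0.014 0.526 2.149 0.016 1.74 ] [-0.065  0.315  0.601] [-0.5  0.6 -0.2] [[-1.0, -0.023, -0.003], [-0.022, 0.997, -0.067], [0.005, -0.067, -0.998]]
```

>>> step_arm:
  rows:
    - [[0,0,-61],0]

```text
clock: 19.5
eef_pos: [-0.0651, 0.317, 0.6148]
tool_rot: [-0.011, 1.0, -0.013, -0.006]
ft_force: [-1.0, 0.3, 0.2]
grip_width: -0.0003
grasp_force: 0.0
```

>>> step_arm:
  rows:
    - [[0,0,0],0]
    - [[0,0,0],0]

```text
clock: 19.75
eef_pos: [-0.0651, 0.3169, 0.6137]
tool_rot: [-0.011, 1.0, -0.015, -0.005]
ft_force: [1.1, -0.0, -0.4]
grip_width: 0.0001
grasp_force: 0.0
```

```bash
python3 s.py
```

```text
19.75 [1.762 0.006 0.558 2.149 0.016 1.74 ] [-0.065  0.317  0.614] [ 1.1 -0.  -0.4] [[-1.0, -0.022, -0.011], [-0.022, 0.999, -0.029], [0.011, -0.029, -1.0]]
```

>>> step_arm:
  rows:
    - [[0,0,-45],0]

```text
clock: 19.88
eef_pos: [-0.065, 0.317, 0.623]
tool_rot: [-0.011, 1.0, -0.0, -0.008]
ft_force: [-0.6, -0.6, -0.1]
grip_width: -0.0002
grasp_force: 0.0
```

```bash
python3 s.py; python3 path.py '[[80,320,500],[240,250,450],[410,153,380]]' 57
```

```text
19.875 [ 1.761 -0.     0.58   2.149  0.016  1.74 ] [-0.065  0.317  0.623] [-0.6 -0.6 -0.1] [[-1.0, -0.022, -0.016], [-0.022, 1.0, -0.001], [0.016, -0.0, -1.0]]
[-37, 0, 30]
[-73, 0, 60]
[-110, 0, 91]
[-147, 0, 121]
[-187, -19, 133]
[-227, -37, 144]
[-266, -55, 156]
[-306, -74, 168]
[-348, -99, 185]
[-391, -124, 202]
[-433, -149, 219]
[-475, -174, 235]
```

>>> step_arm:
  claw: -1
  rows:
    - [[-37,0,30],0]
    - [[-73,0,60],0]
    - [[-110,0,91],0]
    - [[-147,0,121],0]
    - [[-187,-19,133],0]
    - [[-227,-37,144],0]
    - [[-266,-55,156],0]
    - [[-306,-74,168],0]
    - [[-348,-99,185],0]
    - [[-391,-124,202],0]
    - [[-433,-149,219],0]
    - [[-475,-174,235],0]

```text
clock: 21.38
eef_pos: [0.4112, 0.1524, 0.3804]
tool_rot: [-0.011, 1.0, 0.001, -0.008]
ft_force: [-0.2, 0.5, 0.1]
grip_width: 0.0852
grasp_force: 0.0
```

```bash
cat > rib.py <<'E'
from h import *
o=bot.get_obs(); im,d=bot.camera("wrist"); save("wr",im); P=pts("wrist",d)
s=(abs(P[:,0]-.41)<.12)&(abs(P[:,1]-.165)<.1)
for lo,hi in [(.115,.14),(.09,.104),(.08,.09)]:
    q=P[s&(P[:,2]>lo)&(P[:,2]<hi)]
    if len(q)>20: print(lo,len(q),np.median(q[:,2]).round(4),cv2.minAreaRect((q[:,:2]*1000).astype(np.float32)))
E
python3 s.py; python3 rib.py
```

```text
21.375 [0.351 0.106 0.038 1.517 0.008 0.329] [0.411 0.152 0.38 ] [-0.2  0.5  0.1] [[-1.0, -0.021, -0.016], [-0.022, 1.0, 0.003], [0.016, 0.003, -1.0]]
0.115 1616 0.1207 ((416.1923522949219, 148.46568298339844), (102.74188995361328, 22.421491622924805), 0.4286695122718811)
0.09 6158 0.0929 ((416.1791687011719, 152.6500244140625), (139.13385009765625, 93.3180160522461), 0.25432872772216797)
0.08 2792 0.0837 ((416.1679382324219, 164.2704620361328), (155.51686096191406, 117.11349487304688), 0.3761294186115265)
```

View pics/wr.png

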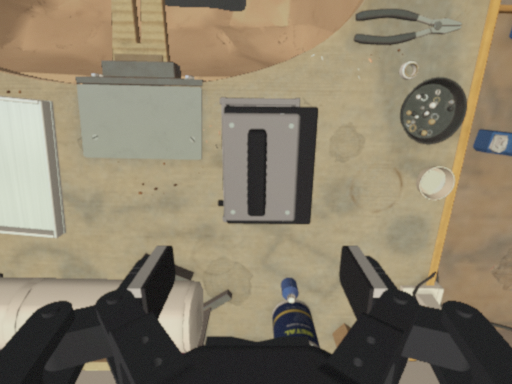

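The wrist view shows the rib at (257,172) with the pack square in the charger and both sides of the rib clear. I'll go down onto the rib.

>>> step_arm:
  rows:
    - [[-2,-1,50],0]
    - [[-3,-1,100],0]
    - [[-4,-2,145],0]
    - [[-5,-2,180],0]
    - [[-6,-3,198],0]
    - [[-6,-3,208],0]
    - [[-6,-3,208],0]

```text
clock: 22.3
eef_pos: [0.4123, 0.1511, 0.1725]
tool_rot: [-0.011, 1.0, 0.001, -0.009]
ft_force: [-0.3, 0.4, 0.4]
grip_width: 0.0853
grasp_force: 0.0
```

>>> step_arm:
  claw: 1
  rows:
    - [[0,0,0],0]
    - [[0,0,0],0]
    - [[0,0,0],0]
    - [[0,0,0],0]
    - [[0,0,0],0]
    - [[0,0,0],0]
    - [[0,0,0],0]

```text
clock: 23.18
eef_pos: [0.4127, 0.1514, 0.1728]
tool_rot: [-0.011, 1.0, 0.001, -0.008]
ft_force: [-1.3, 2.2, 3.1]
grip_width: 0.0209
grasp_force: 62.0
```

>>> step_arm:
  rows:
    - [[0,0,-8],0]
    - [[0,0,-16],0]
    - [[0,0,-26],0]
    - [[1,0,-38],0]
    - [[1,0,-50],0]
    - [[1,0,-62],0]
    - [[1,0,-74],0]
    - [[1,0,-82],0]
    - [[1,0,-82],0]

```text
clock: 24.3
eef_pos: [0.4132, 0.151, 0.2554]
tool_rot: [-0.011, 1.0, 0.001, -0.008]
ft_force: [0.3, -0.1, -4.5]
grip_width: 0.0206
grasp_force: 61.3
```

```bash
python3 s.py; python3 - <<'E'
from h import *
im,d=bot.camera("top"); P=pts("top",d); save("lift",im)
s=(abs(P[:,0]-.41)<.12)&(abs(P[:,1]-.165)<.11)
q=P[s&(P[:,2]>.13)&(P[:,2]<.18)]; print(np.percentile(q[:,2],[5,50,95]),cv2.minAreaRect((q[:,:2]*1000).astype(np.float32)))
t=bot.trace("tray","top"); 
for r in t[:2]:
    k=pts("top",d,r["pixels"]); print(r["score"],cv2.minAreaRect((k[:,:2]*1000).astype(np.float32)),np.median(k,0))
q=P[(P[:,0]>.3)&(P[:,0]<.56)&(P[:,1]<-.1)&(P[:,1]>-.4)&(P[:,2]>.015)&(P[:,2]<.035)]
print(cv2.minAreaRect((q[:,:2]*1000).astype(np.float32)))
im,d=bot.camera("scene"); S=pts("scene",d)
q=S[(S[:,0]>.3)&(S[:,0]<.56)&(S[:,1]<-.1)&(S[:,1]>-.4)&(S[:,2]>.016)&(S[:,2]<.035)]
print(len(q),cv2.minAreaRect((q[:,:2]*1000).astype(np.float32)))
save("lifts",im)
E
```

```text
24.3 [ 0.346  0.161 -0.226  1.198  0.008  0.324] [0.413 0.151 0.255] [ 0.3 -0.1 -4.5] [[-1.0, -0.022, -0.015], [-0.022, 1.0, 0.003], [0.015, 0.003, -1.0]]
[0.16727677 0.17616742 0.17957196] ((414.7164306640625, 167.71197509765625), (153.26950073242188, 116.75068664550781), 0.43586617708206177)
0.61 ((423.9013366699219, -244.55621337890625), (166.3199462890625, 193.5245361328125), 85.92684173583984) [ 0.42134229 -0.2449266   0.00536678]
((421.17822265625, -280.4388122558594), (238.2053680419922, 192.98846435546875), 85.6574478149414)
210 ((415.2529296875, -277.143310546875), (243.77679443359375, 187.0361785888672), 85.9866714477539)
```

View pics/lifts.png

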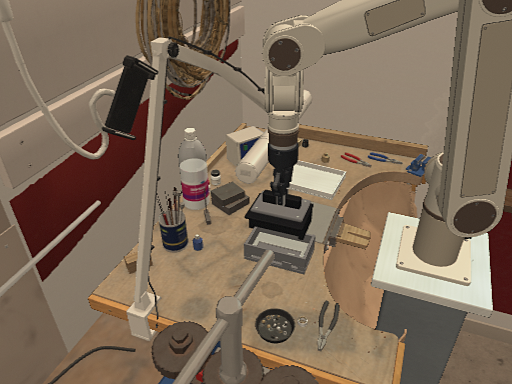

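The pack hangs level above the charger at scene (280,215), and the tray beyond it at (318,178) is empty and clear of the carrying height. I'll carry the pack across below the lamp tube.

>>> step_arm:
  rows:
    - [[0,-20,0],0]
    - [[0,-60,4],1]
    - [[0,-105,6],1]
    - [[0,-150,6],2]
    - [[0,-195,6],2]
    - [[0,-240,6],3]
    - [[-1,-285,6],3]
    - [[-1,-330,6],4]
    - [[-2,-370,6],4.5]
    - [[-2,-398,6],4.5]
    - [[-2,-411,6],4.5]
    - [[-2,-411,6],4.5]

```text
clock: 25.95
eef_pos: [0.4235, -0.2601, 0.2471]
tool_rot: [0.029, 1.0, 0.001, -0.009]
ft_force: [0.5, 1.0, -4.0]
grip_width: 0.0208
grasp_force: 61.1
```

```bash
python3 s.py; python3 - <<'E'
from h import *
im,d=bot.camera("top"); P=pts("top",d); c=im[140:290,270:470]
save("tr",cv2.resize(c,(800,600),interpolation=cv2.INTER_CUBIC))
q=P[(P[:,0]>.3)&(P[:,0]<.495)&(abs(P[:,1]+.24)<.11)&(P[:,2]>.12)&(P[:,2]<.176)]; print(np.percentile(q[:,2],[5,50,95]),cv2.minAreaRect((q[:,:2]*1000).astype(np.float32)))
E
```

```text
25.95 [-0.548  0.278 -0.097  1.213 -0.006 -0.49 ] [ 0.424 -0.26   0.247] [ 0.5  1.  -4. ] [[-0.998, 0.058, -0.018], [0.058, 0.998, 0.003], [0.018, 0.002, -1.0]]
[0.1590375  0.16820411 0.17378666] ((422.4263916015625, -243.35040283203125), (118.18499755859375, 152.42160034179688), 86.01546478271484)
```

View pics/tr.png

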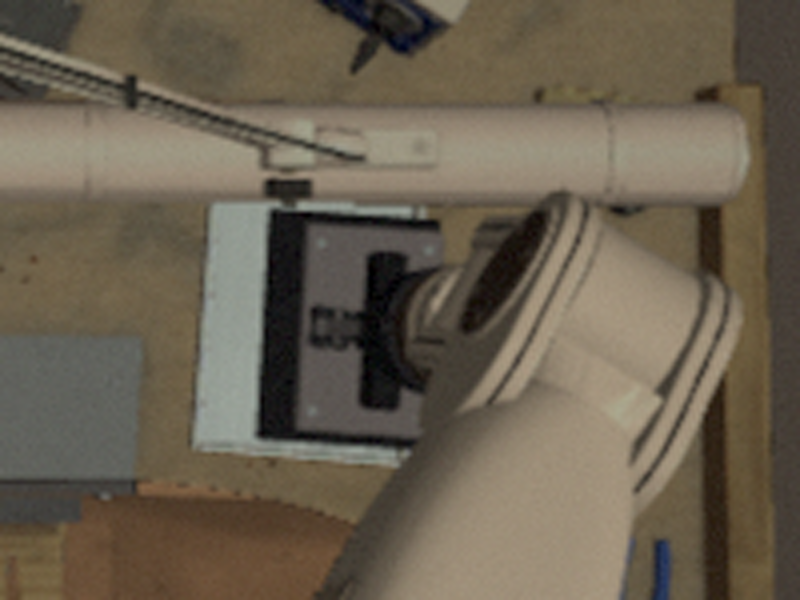

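The pack is over the tray and parallel to it: its middle measures (0.422,−0.243) against a tray centre of (0.435,−0.245). Lowering it now.

>>> step_arm:
  rows:
    - [[-2,0,20],0]
    - [[-4,0,45],0]
    - [[-6,0,65],0]
    - [[-7,0,80],0]
    - [[-7,0,89],0]
    - [[-7,0,94],0]
    - [[-7,0,94],0]

```text
clock: 26.88
eef_pos: [0.4291, -0.2601, 0.1536]
tool_rot: [0.028, 1.0, 0.001, -0.008]
ft_force: [-0.1, 0.8, -3.0]
grip_width: 0.0206
grasp_force: 61.2
```

>>> step_arm:
  rows:
    - [[0,0,1],0]
    - [[0,0,2],0]
    - [[0,0,2],0]

```text
clock: 27.25
eef_pos: [0.4291, -0.2603, 0.1517]
tool_rot: [0.028, 1.0, 0.001, -0.008]
ft_force: [0.4, 0.9, -3.6]
grip_width: 0.0211
grasp_force: 61.2
```

>>> step_arm:
  rows:
    - [[0,0,1],0]
    - [[0,0,2],0]
    - [[0,0,2],0]

```text
clock: 27.62
eef_pos: [0.429, -0.2601, 0.1494]
tool_rot: [0.028, 1.0, 0.001, -0.009]
ft_force: [-0.0, 0.1, -3.4]
grip_width: 0.021
grasp_force: 61.2
```

>>> step_arm:
  rows:
    - [[0,0,1],0]
    - [[0,0,1],0]

```text
clock: 27.88
eef_pos: [0.4291, -0.2602, 0.1487]
tool_rot: [0.028, 1.0, 0.001, -0.008]
ft_force: [0.1, 0.9, -2.0]
grip_width: 0.0207
grasp_force: 61.3
```

>>> step_arm:
  rows:
    - [[0,0,1],0]
    - [[0,0,1],0]

```text
clock: 28.12
eef_pos: [0.4291, -0.26, 0.1486]
tool_rot: [0.028, 1.0, 0.001, -0.008]
ft_force: [-2.6, 2.3, 4.6]
grip_width: 0.0206
grasp_force: 62.3
```

>>> step_arm:
  rows:
    - [[0,0,1],0]
    - [[0,0,1],0]

```text
clock: 28.38
eef_pos: [0.4291, -0.26, 0.1485]
tool_rot: [0.028, 1.0, 0.001, -0.008]
ft_force: [-3.5, 3.8, 12.1]
grip_width: 0.0209
grasp_force: 63.2
```

Touchdown felt; relieve the pressure and let go.

>>> step_arm:
  rows:
    - [[0,0,-1.5],0]
    - [[0,0,-1.5],0]

```text
clock: 28.62
eef_pos: [0.4292, -0.2602, 0.1486]
tool_rot: [0.028, 1.0, 0.001, -0.008]
ft_force: [-2.9, 1.8, 5.5]
grip_width: 0.0209
grasp_force: 62.3
```

>>> step_arm:
  claw: -1
  rows:
    - [[0,0,0],0]
    - [[0,0,0],0]
    - [[0,0,0],0]
    - [[0,0,0],0]
    - [[0,0,0],0]
    - [[0,0,0],0]

```text
clock: 29.38
eef_pos: [0.4291, -0.2601, 0.148]
tool_rot: [0.028, 1.0, 0.001, -0.008]
ft_force: [0.2, -0.2, -1.2]
grip_width: 0.0855
grasp_force: 0.0
```

>>> step_arm:
  rows:
    - [[0,0,-10],0]
    - [[1,0,-30],0]
    - [[2,0,-60],0]
    - [[20,0,-100],0]
    - [[60,20,-130],0]
    - [[100,50,-150],0]
    - [[120,80,-160],0]
    - [[120,80,-160],0]

```text
clock: 30.38
eef_pos: [0.3156, -0.1727, 0.3119]
tool_rot: [0.028, 1.0, 0.0, -0.007]
ft_force: [0.4, -0.9, -0.3]
grip_width: 0.0853
grasp_force: 0.0
```

```bash
python3 s.py; python3 - <<'E'
from h import *
im,d=bot.camera("scene"); save("fin",im[110:302,180:436].repeat(3,0).repeat(3,1))
im,d=bot.camera("top"); P=pts("top",d)
for S,n in ((P,"top"),):
  for lo,hi in [(.088,.11),(.064,.08),(.054,.068)]:
    q=S[(S[:,0]>.33)&(S[:,0]<.55)&(abs(S[:,1]+.24)<.09)&(S[:,2]>lo)&(S[:,2]<hi)]
    if len(q)>10: print(lo,len(q),np.percentile(q[:,2],[10,50,90]).round(4),cv2.minAreaRect((q[:,:2]*1000).astype(np.float32)))
E
```

```text
30.375 [-0.497 -0.035 -0.286  1.332 -0.006 -0.442] [ 0.316 -0.173  0.312] [ 0.4 -0.9 -0.3] [[-0.998, 0.055, -0.014], [0.055, 0.998, 0.0], [0.014, -0.0, -1.0]]
0.088 306 [0.0947 0.0988 0.1027] ((429.8736267089844, -259.46429443359375), (24.968238830566406, 102.12226104736328), 85.47810363769531)
0.064 1450 [0.0658 0.071  0.075 ] ((430.550537109375, -243.30032348632812), (118.26754760742188, 154.3096466064453), 85.97257232666016)
0.054 721 [0.0596 0.0634 0.0671] ((430.19158935546875, -243.1787567138672), (118.49380493164062, 156.21971130371094), 86.1981201171875)
```

View pics/fin.png

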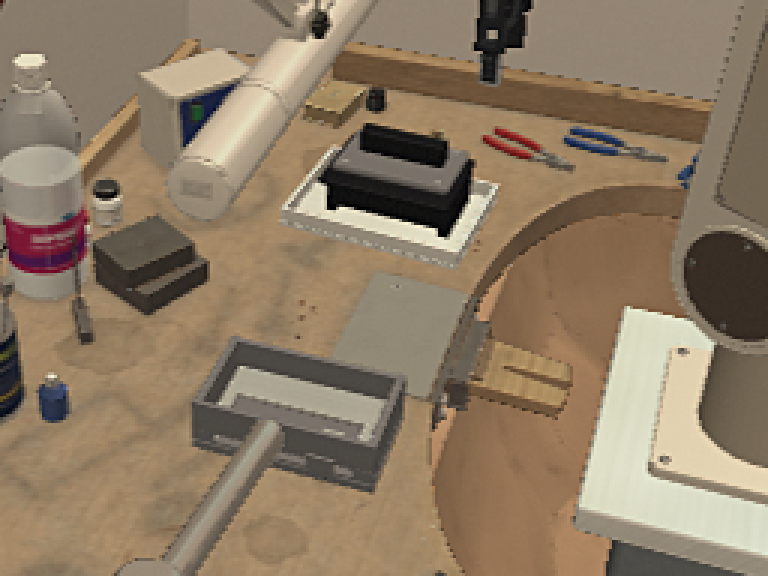

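The final picture shows the pack flat inside the tray at (400,180), its top at 0.071 m, the charger empty at (300,410), the blue bottle standing at (53,398) and the gripper clear.

```bash
python3 -c "
from workcell import bot
print(bot.job_done())"
```

```text
the job is handed in; nothing more can be done
None
```

The catch was pressed in with about 5 N and the pack sprang up; it was lifted out, set down flat in the tray and let go, and the job was handed in at about 30 s; the arm kept clear of the dish, weight and bottle, though of the three the last picture only shows the bottle clearly.

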